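# Open the dust inlet by one turn of its hand wheel

### The job

Open the bench-top dust inlet by one turn: with a fingertip or the outside of the fingers, gently push the hand wheel round by its upright red handle, anticlockwise as seen from above, through exactly one full turn, so that the handle comes back to the yellow pointer where it started. Only push the handle, do not grip it; leave the things standing around alone, and finish clear of the wheel.

Things in the scene. Friction and masses are not known exactly. Their poses are not given: they have to be found in the camera images.
- inlet: fixed grey steel dust-inlet housing on a 250 x 230 x 6 mm foot plate; housing 220 mm (x) x 200 mm (y), flat top 80 mm above the bench. Origin: centre of its underside on the bench, directly under the wheel axis; z up, -x is its front (slotted face, yellow pointer side). Stands turned by up to 0.7 rad either way.
- wheel (a joint): angle of the hand wheel about its upright axis, rad: 0 at the start with the handle at the yellow pointer, growing anticlockwise as seen from above; 6.283 is one full turn. No stop or detent there (hard stops at -1.2 and 9.0). Stiff bearing: it stays where it is left; takes about 2 N at the handle to turn.
- hub (a point): centre of the hand wheel, on its axis, 110 mm above the bench (mid-height of the rim). Black rim of 66 mm mean radius, 14 mm thick (top of rim 117 mm above the bench); steel hub and screw end up to 130 mm above the bench within 17 mm of the axis; three flat spokes, the one to the handle red, the others steel. Its axes turn with the wheel; the handle is on its -x side.
- handle: upright round red handle, 57 mm tall, 16 to 22 mm in diameter, a sleeve that spins freely about its own axis, mounted on the rim at the end of the red spoke, 66 mm from the wheel axis. Origin: centre of its foot, 116 mm above the bench; z points up along it; its top is 173 mm above the bench. It goes round with the wheel; only its x and y axes may spin.
- pointer (a point): inner tip of the fixed yellow pointer, 110 mm above the bench, 82 mm from the wheel axis, at the front of the housing, just outside the rim. The pointer and its post reach from there 23 mm outwards and up to 112 mm above the bench.
- gate (a joint): how far the orange gate blade stands out of the back of the housing, m, beyond its start: driven by the wheel, 0.030 for one full turn. Not to be touched.
- tin: loose aluminium tin, 42 mm across, 24 mm tall, standing on the housing's top near a rear corner; leave alone. Origin: centre of its underside.
- mandrel: loose upright tapered steel ring mandrel, 44 mm foot, 121 mm tall, on the bench beside the housing; leave alone. Origin: centre of its underside.
- jar: loose amber glass jar with black lid, 52 mm across, 60 mm tall, on the bench beside the housing; leave alone. Origin: centre of its underside.
- clamp: loose wooden ring clamp lying on the bench, 110 x 28 x 26 mm, long along its x; leave alone. Origin: centre of its underside.
- felt: loose grey felt polishing wheel lying flat on the bench, 60 mm across, 22 mm tall; leave alone. Origin: centre of its underside.

How it is judged:
By the outcome, as a careful person would: the job done as asked, in the order asked, and still so for the second after the job is handed in, with the robot touching nothing.
It also fails if it takes over 54 s, if anything falls off the work surface, if the arm or the gripper's body presses on something with over 40 N, if the wrist force passes 120 N, or if a joint passes its speed limit or range.

### The arm

A 6-joint arm with a two-finger parallel gripper is mounted at the origin on the work surface. World frame = base frame: x ahead of the robot, y to its left, z up, the work surface at z = 0. Lengths are in m, angles in rad, forces in N, time in s.
With the tool pointing down it reaches from about 0.25 to 0.85 m from the base axis. Payload 12.5 kg.
Tool frame: the origin (TCP) lies midway between the tips of the shut fingers; the grasp point (between the pads) lies 19 mm behind it; z points along the fingers, y is the direction in which the jaws open and shut (so a half turn about z gives the same grasp; the last joint's range is limited). The gripper opens to 93 mm and grips with 3 to 60 N. Pads are 15 mm wide; open, the fingers measure 128 mm over their backs; the gripper's body (75 mm by 188 mm) begins 65 mm behind the grasp point.
Start: joints at [-1.2, 0.351, 1.652, -0, 1.139, -0.085], TCP at [0.242, -0.494, 0.219] pointing down, gripper open.
Joint ranges: [-2.75, 2.75], [-0.79, 2.1], [0.01, 2.65], [-1.57, 4.71], [0.07, 3.14], [-2.87, 2.87]. Speed limits (rad/s): [2.22, 2.22, 2.79, 3.14, 3.14, 3.14].

### API

Orientations are given as a rotation vector (axis times angle).
In Python, from station import r gives the robot as it stands. The module is installed in compiled form; this text tells all that it offers.
- The arm moves only by the tool drive_tool, never from a script. Its arguments are lists of equal length, an entry for each row: "claw": the opening, from 0 (shut) to 1 (fully open); "offset": the shift along the world's x, y, z in cm, a list of three; "rotation": the turn, a rotation vector about the world's x, y, z in degrees, a list of three. In form: {"claw": [claw, ...], "offset": [[x, y, z], ...], "rotation": [[ax, ay, az], ...]}. A call has 1 to 12 rows; each row shifts and turns the commanded pose from where the row before left it; what a row does not reach is not made up. A row lasts 1/12 s, in which the tool goes at most 41.7 mm and 7.16 degrees, less where a joint would pass 70% of its speed; a pose out of reach is approached as far as the arm can. A call is refused whole if a number of a shift passes 4.17 or a number of a turn 7.16, either way. A call with a gripper value outside its range is refused whole. The fingers move at their own pace and stop on an object; "squeeze" is the grip in N (left out, the last holds). Time passes only in rows, so rows that do not move let the fingers close. It gives the time, the measured TCP pose, the force and the opening at its end, in the units of the state.
- r.get_obs(): the state, without advancing time (a new reading comes with each control period).
- r.grab_frame(name): name is "scene" or "top"; returns the picture (400x640x3 uint8, blue, green, red); there is no depth.
- r.calibration(name): a dict with "mtx" (3x3 intrinsics, pixels), "world_from_camera" (4x4, takes a point from camera to world coordinates). Camera axes: x right, y down, z forward; pixel columns grow to the right and rows downward; lengths in m; the calibration is good to about 2 mm. A picture is of the moment at which its call begins. calibration takes no time and is no camera call.
- r.hand_in(): hands the job in, once; it reports no verdict.
The state is a dict: "time_s": time; "joint_positions": joint angles; "dq": joint speeds; "tau": joint torques, N m; "ee_pos": TCP position; "orientation": TCP orientation; "ft_force": force on the tool from outside, world axes, zero at the start; "torque": the same for the moment, N m; "gripper_width": finger opening in m.
Only numpy, scipy, OpenCV 4.12 (cv2) and the standard library are available. Lean on these libraries where they do the work, as an engineer would, in place of code of your own. Each camera call takes 0.05 s, during which the arm holds its last target.

## Working session

There is one attempt and no reset: what is moved stays moved. The work goes in short steps, Python scripts to look and compute and a tool call to move; the robot and the scene stay as the last step left them, time stands still between calls to the robot, and variables do not carry over. Pictures are saved under pics/ and viewed, and the job is handed in when it is done.

Besides the shell and the picture viewer there is one more tool, called after "Request:" as name(argument=value, ...), one argument or row to a line, values as JSON. drive_tool: Moves the arm, as the interface text tells. Its arguments: {"type":"object","properties":{"claw":{"type":"array","items":{"type":"number"}},"offset":{"type":"array","items":{"type":"array","items":{"type":"number"}}},"rotation":{"type":"array","items":{"type":"array","items":{"type":"number"}}},"squeeze":{"type":"number"}},"required":["claw","offset","rotation"]}

```bash
mkdir -p pics; python3 - <<'E'
from station import r
import cv2
o=r.get_obs();print(o)
for n in("scene","top"):
    cv2.imwrite(f"pics/{n}0.png",r.grab_frame(n));c=r.calibration(n);print(n,c)
E
```

```text
{'time_s': 0.0, 'joint_positions': array([-1.19960270e+00,  3.51249440e-01,  1.65240537e+00, -2.41048115e-06,
        1.13910402e+00, -8.45970304e-02]), 'dq': array([0.00075167, 0.00081808, 0.00041886, 0.00154799, 0.00129804,
       0.00027331]), 'tau': array([ 1.35597031e-05, -4.97324431e+01, -2.85257685e+01,  6.99695991e-02,
        2.57319695e-02, -1.29028253e-04]), 'ee_pos': array([ 0.24199572, -0.49352464,  0.21810132]), 'orientation': array([-3.05923936e+00, -7.09513871e-01,  2.64905717e-04]), 'ft_force': array([ 0.86878555, -0.62828101, -0.48908437]), 'torque': array([ 0.05121748, -0.03273814, -0.05500471]), 'gripper_width': 0.09272490978721906}
scene {'mtx': array([[396.36483937,   0.        , 322.39156984],
       [  0.        , 396.36483937, 198.21846859],
       [  0.        ,   0.        ,   1.        ]]), 'world_from_camera': array([[-0.80715041,  0.46129137, -0.3683999 ,  0.87878908],
       [ 0.59029176,  0.62219553, -0.51422598,  0.46540852],
       [-0.00799123, -0.63252114, -0.77450187,  0.75132688],
       [ 0.        ,  0.        ,  0.        ,  1.        ]])}
top {'mtx': array([[409.13210494,   0.        , 319.81241953],
       [  0.        , 409.13210494, 199.12151632],
       [  0.        ,   0.        ,   1.        ]]), 'world_from_camera': array([[-0.01043979, -0.98391991,  0.17830487,  0.43270848],
       [-0.99965752,  0.01454877,  0.02175267,  0.03342831],
       [-0.023997  , -0.17801671, -0.98373482,  0.87071821],
       [ 0.        ,  0.        ,  0.        ,  1.        ]])}
```

View pics/scene0.png

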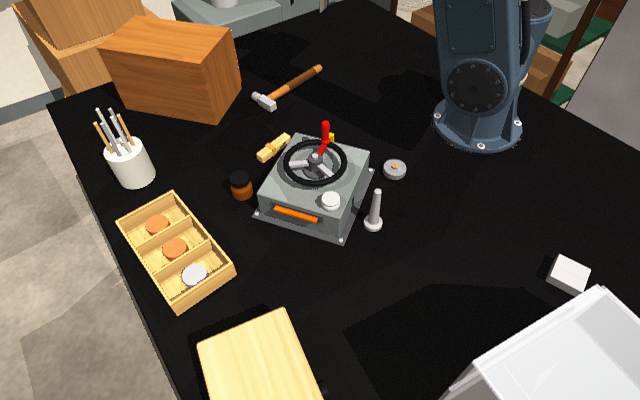

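View pics/top0.png

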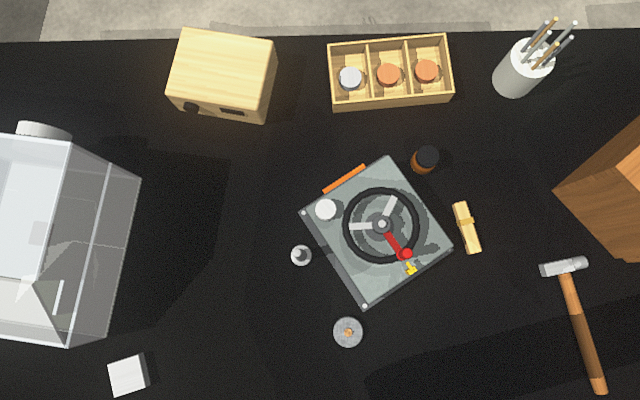

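The scene view shows the wheel hub near (315,160) and the handle top near (325,125). The top view has the hub near (381,224), the handle top near (405,254) and the pointer near (411,268). Next I'll triangulate these.

```bash
cat > h.py <<'E'
import numpy as np,cv2
from station import r
C={n:r.calibration(n) for n in("scene","top")}
def ray(n,uv):
    c=C[n];T=c["world_from_camera"];d=T[:3,:3]@np.linalg.inv(c["mtx"])@np.array([uv[0],uv[1],1.]);return T[:3,3],d/np.linalg.norm(d)
def plane(n,uv,z):
    o,d=ray(n,uv);return o+d*(z-o[2])/d[2]
def tri(a,b):
    o1,d1=ray("scene",a);o2,d2=ray("top",b)
    s=np.linalg.lstsq(np.c_[d1,-d2],o2-o1,rcond=None)[0]
    p,q=o1+s[0]*d1,o2+s[1]*d2;return (p+q)/2,np.linalg.norm(p-q)
def proj(n,p):
    c=C[n];T=np.linalg.inv(c["world_from_camera"]);q=c["mtx"]@(T[:3,:3]@np.asarray(p)+T[:3,3]);return q[:2]/q[2]
def mask(im,lo,hi):return cv2.inRange(cv2.cvtColor(im,cv2.COLOR_BGR2HSV),np.array(lo),np.array(hi))
def red(im):return mask(im,(0,190,90),(4,255,255))|mask(im,(175,190,90),(180,255,255))
E
python3 - <<'E'
from h import *
for n,(x0,y0,x1,y1) in {"scene":(245,105,405,255),"top":(280,140,470,350)}.items():
    im=cv2.imread(f"pics/{n}0.png")
    for nm,m in (("red",red(im)),("yel",mask(im,(24,150,120),(34,255,255)))):
        k,l,s,c=cv2.connectedComponentsWithStats(m)
        for i in range(1,k):
            if s[i,4]>5 and x0<c[i][0]<x1 and y0<c[i][1]<y1: print(n,nm,s[i],c[i])
    cr=cv2.resize(im[y0:y1,x0:x1],None,fx=4 if n=="scene" else 2.8,fy=4 if n=="scene" else 2.8,interpolation=cv2.INTER_CUBIC)
    cv2.imwrite(f"pics/{n}0c.png",cr)
E
```

```text
scene red [317 120  13  35 242] [324.16942149 136.11157025]
scene yel [329 132   5   6  17] [330.64705882 134.23529412]
top red [393 238   4   5   7] [394.14285714 240.        ]
top red [388 240  24  20 130] [402.69230769 252.13846154]
top yel [406 262  11  13  67] [410.65671642 268.67164179]
```

View pics/scene0c.png

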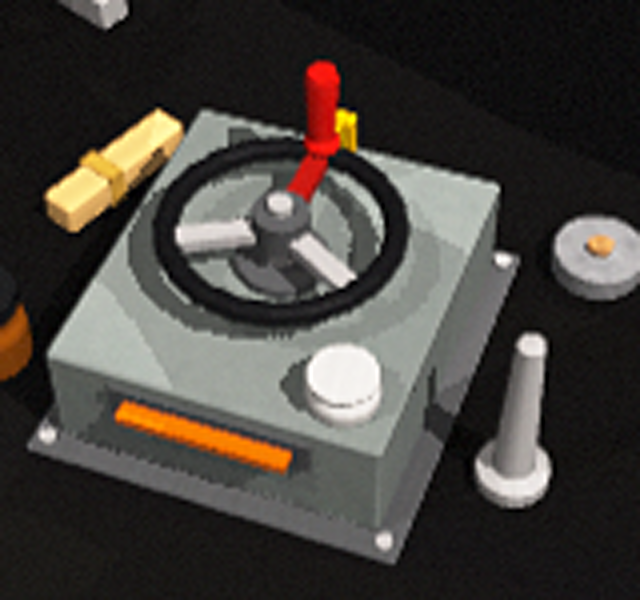

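View pics/top0c.png

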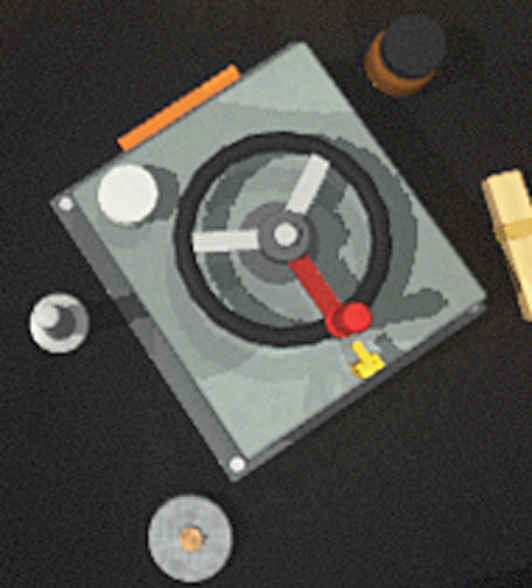

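```bash
python3 - <<'E'
from h import *
cs=lambda x,y:(245+(x-1.5)/4,105+(y-1.5)/4)
ct=lambda x,y:(280+(x-1)/2.8,140+(y-1)/2.8)
P={}
for n,a,b in (("screw",(282,202),(286,233)),("rim",(281,233),(283,239)),("htop",(322,69),(354,317)),("tin",(344,373),(128,193)),("mandreltop",(532,343),(45,313)),("ptr",(341,122),(357,345))):
    p,e=tri(cs(*a),ct(*b));P[n]=p;print(n,p.round(4),round(e,4))
print("rim top plane",plane("top",ct(283,239),.113),plane("scene",cs(281,233),.113))
print("ptr tip plane",plane("top",ct(357,343),.111))
for n,b,z in (("mandrel",(60,323),.004),("felt",(190,538),.022),("jar",(414,46),.06),("clampA",(503,178),.026),("tin",(128,193),.104)):print(n,plane("top",ct(*b),z).round(4))
h=plane("top",ct(283,239),.113);v=P["htop"]-h;print(np.hypot(*v[:2]),np.degrees(np.arctan2(v[1],v[0])))
v=plane("top",ct(357,343),.111)-h;print(np.hypot(*v[:2]),np.degrees(np.arctan2(v[1],v[0])))
for c in ((302,43),(485,300)):print("topcorner",plane("top",ct(*c),.08))
E
```

```text
screw [ 0.5212 -0.0619  0.1249] 0.0027
rim [ 0.5207 -0.0636  0.0983] 0.0016
htop [ 0.4655 -0.0966  0.1687] 0.0007
tin [0.5538 0.0406 0.0978] 0.0015
mandreltop [0.4721 0.0958 0.1172] 0.0013
ptr [ 0.448  -0.1058  0.1141] 0.0047
rim top plane [ 0.51960372 -0.06228164  0.113     ] [ 0.52828345 -0.05106901  0.113     ]
ptr tip plane [ 0.45103595 -0.10814717  0.111     ]
mandrel [0.4709 0.0933 0.004 ]
felt [ 3.176e-01 -1.000e-04  2.200e-02]
jar [ 0.6657 -0.1693  0.06  ]
clampA [ 0.5729 -0.2376  0.026 ]
tin [0.5533 0.0401 0.104 ]
0.06408376943170688 -147.62616954356878
0.08249354829319869 -146.2211147460104
topcorner [ 0.6635012  -0.08511853  0.08      ]
topcorner [ 0.47979688 -0.20218231  0.08      ]
```

Hub is at about (0.5205, -0.062). Housing yaw is about 33°, with the handle at -147°. The measured radii are 64 mm for the handle and 82.5 mm for the pointer, both close to the given values. I'll approach with the fingers shut, above the handle and behind it (clockwise side), with the tool's +x face along the push direction.

Request:
drive_tool(
  claw=[0, 0, 0, 0, 0, 0, 0, 0, 0, 0],
  offset=[
    [1, 2.17, 0],
    [1, 2.17, 0],
    [1, 2.17, 0],
    [1, 2.17, 0],
    [1, 2.17, 0],
    [1, 2.17, 0],
    [1, 2.17, 0],
    [1, 2.17, 0],
    [1, 2.17, 0],
    [1, 2.17, 0],
  ],
  rotation=[
    [0, 0, -4.15],
    [0, 0, -4.15],
    [0, 0, -4.15],
    [0, 0, -4.15],
    [0, 0, -4.15],
    [0, 0, -4.15],
    [0, 0, -4.15],
    [0, 0, -4.15],
    [0, 0, -4.15],
    [0, 0, -4.15],
  ],
  squeeze=10,
)

```text
time_s: 0.93
ee_pos: [0.3423, -0.2756, 0.2185]
orientation: [-3.112, 0.426, 0.001]
ft_force: [0.8, -0.4, 0.1]
gripper_width: 0.0313
```

Request:
drive_tool(
  claw=[0, 0, 0, 0, 0, 0, 0, 0, 0, 0, 0, 0],
  offset=[
    [1, 2.17, 0],
    [1, 2.17, 0],
    [1, 2.17, 0],
    [1, 2.17, 0],
    [1, 2.17, 0],
    [1, 2.17, 0],
    [1, 2.17, 0],
    [1, 2.17, 0],
    [1, 2.17, 0],
    [1, 2.17, 0],
    [0, 0, 0],
    [0, 0, 0],
  ],
  rotation=[
    [0, 0, -4.15],
    [0, 0, -4.15],
    [0, 0, -4.15],
    [0, 0, -4.15],
    [0, 0, -4.15],
    [0, 0, -4.15],
    [0, 0, -4.15],
    [0, 0, -4.15],
    [0, 0, -4.15],
    [0, 0, -4.15],
    [0, 0, 0],
    [0, 0, 0],
  ],
)

```text
time_s: 1.93
ee_pos: [0.4421, -0.0592, 0.2184]
orientation: [2.764, -1.492, -0.001]
ft_force: [0.6, 0.2, -0.1]
gripper_width: 0.0007
```

```bash
cat > st.py <<'E'
from h import *
import sys
from scipy.spatial.transform import Rotation as R
o=r.get_obs();x=R.from_rotvec(o["orientation"]).as_matrix()
print(o["time_s"],o["ee_pos"].round(4),"yawx",np.degrees(np.arctan2(x[1,0],x[0,0])).round(1),"zaxis",x[:,2].round(3),"q",o["joint_positions"].round(2),"F",o["ft_force"].round(2),o["gripper_width"])
if len(sys.argv)>1:
    t=sys.argv[1];a=r.grab_frame("scene");b=r.grab_frame("top")
    cv2.imwrite("pics/s_%s.png"%t,a);cv2.imwrite("pics/t_%s.png"%t,b)
    A=cv2.resize(a[80:260,230:430],(444,400),interpolation=cv2.INTER_CUBIC);B=cv2.resize(b[140:340,280:460],(360,400),interpolation=cv2.INTER_CUBIC)
    cv2.imwrite("pics/c_%s.png"%t,np.hstack([A,B])[:,:800])
E
python3 st.py a
```

```text
1.9333 [ 0.4421 -0.0592  0.2184] yawx -56.7 zaxis [-0.001  0.    -1.   ] q [-0.24  0.16  1.91 -0.    1.08  2.32] F [ 0.57  0.24 -0.1 ] 0.0007350080872147969
```

View pics/c_a.png

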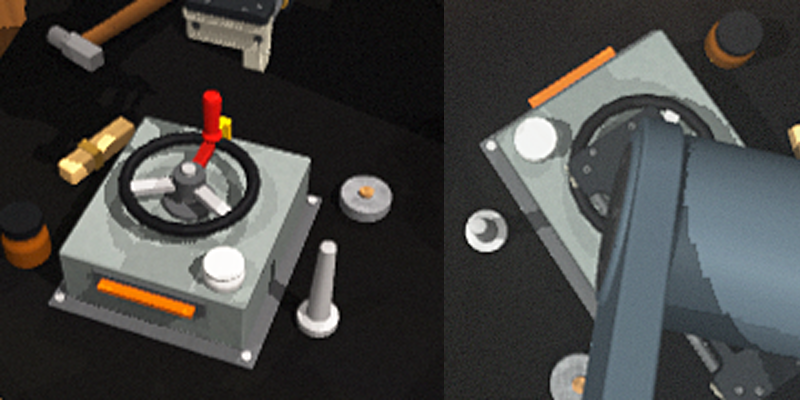

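Scene view: the handle is still at the pointer and the shut fingertips (crop 255,65) are behind it and above. I'll descend, then close most of the gap.

Request:
drive_tool(
  claw=[0, 0, 0, 0, 0, 0, 0, 0, 0, 0, 0, 0],
  offset=[
    [0, 0, -1.4],
    [0, 0, -1.4],
    [0, 0, -1.4],
    [0, 0, -1.4],
    [0, 0, -1.4],
    [0, 0, -1.3],
    [0, 0, 0],
    [0.27, -0.42, 0],
    [0.27, -0.42, 0],
    [0.27, -0.42, 0],
    [0.27, -0.42, 0],
    [0, 0, 0],
  ],
  rotation=[
    [0, 0, 0],
    [0, 0, 0],
    [0, 0, 0],
    [0, 0, 0],
    [0, 0, 0],
    [0, 0, 0],
    [0, 0, 0],
    [0, 0, 0],
    [0, 0, 0],
    [0, 0, 0],
    [0, 0, 0],
    [0, 0, 0],
  ],
)

```text
time_s: 3.03
ee_pos: [0.4538, -0.0776, 0.1362]
orientation: [-2.762, 1.497, -0.002]
ft_force: [-0.3, 0.4, 0.1]
gripper_width: 0.0005
```

```bash
python3 st.py b
```

```text
3.0333 [ 0.4538 -0.0776  0.1362] yawx -56.9 zaxis [ 0.001 -0.    -1.   ] q [-0.27  0.3   1.96 -0.    0.88  2.29] F [-0.29  0.39  0.09] 0.0005245736044461087
```

View pics/c_b.png

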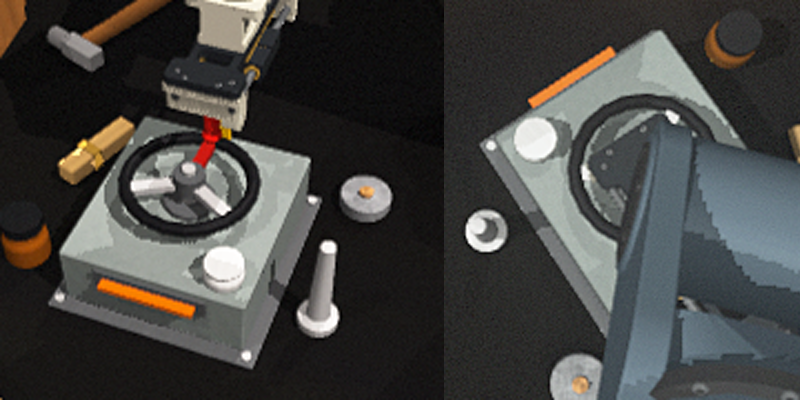

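Fingertips are at pushing height, about 5 mm short of contact, and the red spoke is still visible to track the wheel. Next, the arc table.

```bash
python3 - <<'E'
import numpy as np
H=np.array([.5205,-.062]);R=.066;d=.0185
def p(th):
    a=np.radians(th);return H+R*np.array([np.cos(a),np.sin(a)])-d*np.array([-np.sin(a),np.cos(a)])
print(p(-151))
cur=np.array([.4538,-.0776])*100
for c in range(6):
    L=[]
    for k in range(12):
        dl=np.round(p(-151+c*45+(k+1)*3.75)*100-cur,2);cur=cur+dl;L.append([float(v) for v in dl]+[0])
    print(L)
E
```

```text
[ 0.45380612 -0.07781697]
[[0.12, -0.45, 0], [0.14, -0.43, 0], [0.18, -0.41, 0], [0.2, -0.4, 0], [0.22, -0.39, 0], [0.25, -0.37, 0], [0.28, -0.36, 0], [0.29, -0.33, 0], [0.32, -0.32, 0], [0.34, -0.29, 0], [0.36, -0.28, 0], [0.37, -0.24, 0]]
[[0.39, -0.23, 0], [0.4, -0.19, 0], [0.42, -0.17, 0], [0.43, -0.15, 0], [0.43, -0.11, 0], [0.44, -0.09, 0], [0.44, -0.05, 0], [0.45, -0.03, 0], [0.45, 0.0, 0], [0.45, 0.03, 0], [0.44, 0.06, 0], [0.44, 0.09, 0]]
[[0.43, 0.12, 0], [0.43, 0.14, 0], [0.41, 0.18, 0], [0.4, 0.2, 0], [0.39, 0.22, 0], [0.37, 0.25, 0], [0.36, 0.28, 0], [0.33, 0.29, 0], [0.32, 0.32, 0], [0.29, 0.34, 0], [0.28, 0.36, 0], [0.24, 0.37, 0]]
[[0.23, 0.39, 0], [0.19, 0.4, 0], [0.17, 0.42, 0], [0.15, 0.43, 0], [0.11, 0.43, 0], [0.09, 0.44, 0], [0.05, 0.44, 0], [0.03, 0.45, 0], [-0.0, 0.45, 0], [-0.03, 0.45, 0], [-0.06, 0.44, 0], [-0.09, 0.44, 0]]
[[-0.12, 0.43, 0], [-0.14, 0.43, 0], [-0.18, 0.41, 0], [-0.2, 0.4, 0], [-0.22, 0.39, 0], [-0.25, 0.37, 0], [-0.28, 0.36, 0], [-0.29, 0.33, 0], [-0.32, 0.32, 0], [-0.34, 0.29, 0], [-0.36, 0.28, 0], [-0.37, 0.24, 0]]
[[-0.39, 0.23, 0], [-0.4, 0.19, 0], [-0.42, 0.17, 0], [-0.43, 0.15, 0], [-0.43, 0.11, 0], [-0.44, 0.09, 0], [-0.44, 0.05, 0], [-0.45, 0.03, 0], [-0.45, -0.0, 0], [-0.45, -0.03, 0], [-0.44, -0.06, 0], [-0.44, -0.09, 0]]
```

Request:
drive_tool(
  claw=[0, 0, 0, 0, 0, 0, 0, 0, 0, 0, 0, 0],
  offset=[
    [0.12, -0.45, 0],
    [0.14, -0.43, 0],
    [0.18, -0.41, 0],
    [0.2, -0.4, 0],
    [0.22, -0.39, 0],
    [0.25, -0.37, 0],
    [0.28, -0.36, 0],
    [0.29, -0.33, 0],
    [0.32, -0.32, 0],
    [0.34, -0.29, 0],
    [0.36, -0.28, 0],
    [0.37, -0.24, 0],
  ],
  rotation=[
    [0, 0, 3.75],
    [0, 0, 3.75],
    [0, 0, 3.75],
    [0, 0, 3.75],
    [0, 0, 3.75],
    [0, 0, 3.75],
    [0, 0, 3.75],
    [0, 0, 3.75],
    [0, 0, 3.75],
    [0, 0, 3.75],
    [0, 0, 3.75],
    [0, 0, 3.75],
  ],
)

```text
time_s: 4.13
ee_pos: [0.4833, -0.1192, 0.1356]
orientation: [-3.125, 0.32, 0.002]
ft_force: [-2.2, 0.3, 0.6]
gripper_width: 0.0005
```

```bash
python3 st.py c
```

```text
4.1333 [ 0.4833 -0.1192  0.1356] yawx -11.7 zaxis [-0.001  0.    -1.   ] q [-0.34  0.37  1.86 -0.    0.91  1.44] F [-2.19  0.3   0.55] 0.0004772694702717253
```

View pics/c_c.png

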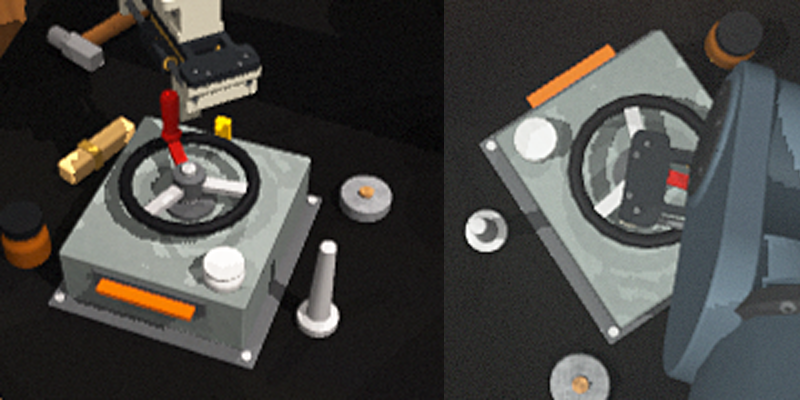

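The handle (crop 171,115) has turned off the pointer about 40° and contact force is 2.2 N, as expected. I'll carry on.

Request:
drive_tool(
  claw=[0, 0, 0, 0, 0, 0, 0, 0, 0, 0, 0, 0],
  offset=[
    [0.39, -0.23, 0],
    [0.4, -0.19, 0],
    [0.42, -0.17, 0],
    [0.43, -0.15, 0],
    [0.43, -0.11, 0],
    [0.44, -0.09, 0],
    [0.44, -0.05, 0],
    [0.45, -0.03, 0],
    [0.45, 0, 0],
    [0.45, 0.03, 0],
    [0.44, 0.06, 0],
    [0.44, 0.09, 0],
  ],
  rotation=[
    [0, 0, 3.75],
    [0, 0, 3.75],
    [0, 0, 3.75],
    [0, 0, 3.75],
    [0, 0, 3.75],
    [0, 0, 3.75],
    [0, 0, 3.75],
    [0, 0, 3.75],
    [0, 0, 3.75],
    [0, 0, 3.75],
    [0, 0, 3.75],
    [0, 0, 3.75],
  ],
)

```text
time_s: 5.23
ee_pos: [0.5352, -0.1276, 0.1356]
orientation: [-3.011, -0.896, 0.001]
ft_force: [-2.7, -1.2, 1.4]
gripper_width: 0.0004
```

Request:
drive_tool(
  claw=[0, 0, 0, 0, 0, 0, 0, 0, 0, 0, 0, 0],
  offset=[
    [0.43, 0.12, 0],
    [0.43, 0.14, 0],
    [0.41, 0.18, 0],
    [0.4, 0.2, 0],
    [0.39, 0.22, 0],
    [0.37, 0.25, 0],
    [0.36, 0.28, 0],
    [0.33, 0.29, 0],
    [0.32, 0.32, 0],
    [0.29, 0.34, 0],
    [0.28, 0.36, 0],
    [0.24, 0.37, 0],
  ],
  rotation=[
    [0, 0, 3.75],
    [0, 0, 3.75],
    [0, 0, 3.75],
    [0, 0, 3.75],
    [0, 0, 3.75],
    [0, 0, 3.75],
    [0, 0, 3.75],
    [0, 0, 3.75],
    [0, 0, 3.75],
    [0, 0, 3.75],
    [0, 0, 3.75],
    [0, 0, 3.75],
  ],
)

```text
time_s: 6.23
ee_pos: [0.5779, -0.097, 0.1357]
orientation: [2.438, 1.98, -0.0]
ft_force: [0.6, -2.7, -1.4]
gripper_width: 0.0005
```

```bash
python3 st.py d
```

```text
6.2333 [ 0.5779 -0.097   0.1357] yawx 78.2 zaxis [ 0. -0. -1.] q [-0.25  0.51  1.63 -0.    1.   -0.04] F [ 0.57 -2.75 -1.42] 0.00048556660809249275
```

View pics/c_d.png

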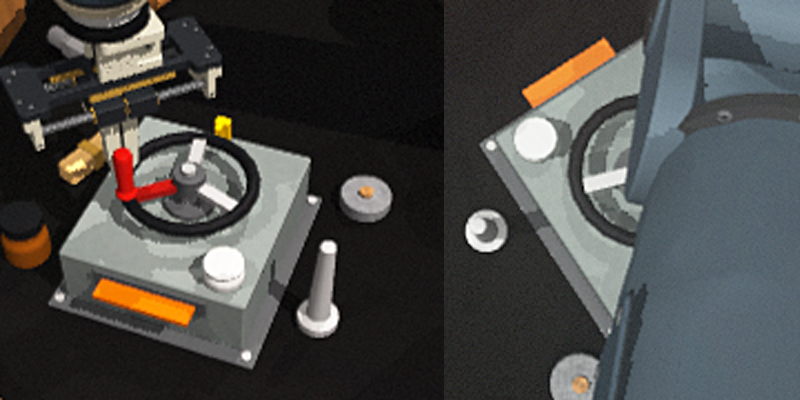

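The handle is now at the left (crop 125,170), well ahead of the finger, force about 2.7 N, and nothing else has moved. I'll continue.

Request:
drive_tool(
  claw=[0, 0, 0, 0, 0, 0, 0, 0, 0, 0, 0, 0],
  offset=[
    [0.23, 0.39, 0],
    [0.19, 0.4, 0],
    [0.17, 0.42, 0],
    [0.15, 0.43, 0],
    [0.11, 0.43, 0],
    [0.09, 0.44, 0],
    [0.05, 0.44, 0],
    [0.03, 0.45, 0],
    [0, 0.45, 0],
    [-0.03, 0.45, 0],
    [-0.06, 0.44, 0],
    [-0.09, 0.44, 0],
  ],
  rotation=[
    [0, 0, 3.75],
    [0, 0, 3.75],
    [0, 0, 3.75],
    [0, 0, 3.75],
    [0, 0, 3.75],
    [0, 0, 3.75],
    [0, 0, 3.75],
    [0, 0, 3.75],
    [0, 0, 3.75],
    [0, 0, 3.75],
    [0, 0, 3.75],
    [0, 0, 3.75],
  ],
)

```text
time_s: 7.33
ee_pos: [0.5863, -0.0453, 0.1357]
orientation: [1.497, 2.761, -0.0]
ft_force: [0.8, -2.2, -0.4]
gripper_width: 0.0003
```

Request:
drive_tool(
  claw=[0, 0, 0, 0, 0, 0, 0, 0, 0, 0, 0, 0],
  offset=[
    [-0.12, 0.43, 0],
    [-0.14, 0.43, 0],
    [-0.18, 0.41, 0],
    [-0.2, 0.4, 0],
    [-0.22, 0.39, 0],
    [-0.25, 0.37, 0],
    [-0.28, 0.36, 0],
    [-0.29, 0.33, 0],
    [-0.32, 0.32, 0],
    [-0.34, 0.29, 0],
    [-0.36, 0.28, 0],
    [-0.37, 0.24, 0],
  ],
  rotation=[
    [0, 0, 3.75],
    [0, 0, 3.75],
    [0, 0, 3.75],
    [0, 0, 3.75],
    [0, 0, 3.75],
    [0, 0, 3.75],
    [0, 0, 3.75],
    [0, 0, 3.75],
    [0, 0, 3.75],
    [0, 0, 3.75],
    [0, 0, 3.75],
    [0, 0, 3.75],
  ],
)

```text
time_s: 8.33
ee_pos: [0.5556, -0.0027, 0.1357]
orientation: [0.327, 3.124, -0.0]
ft_force: [2.3, -0.7, -0.6]
gripper_width: 0.0003
```

```bash
python3 st.py e
```

```text
8.3333 [ 0.5556 -0.0027  0.1357] yawx 168.1 zaxis [ 0.001 -0.    -1.   ] q [-0.09  0.46  1.72 -0.    0.97 -1.45] F [ 2.27 -0.7  -0.6 ] 0.0002977633396965959
```

View pics/c_e.png

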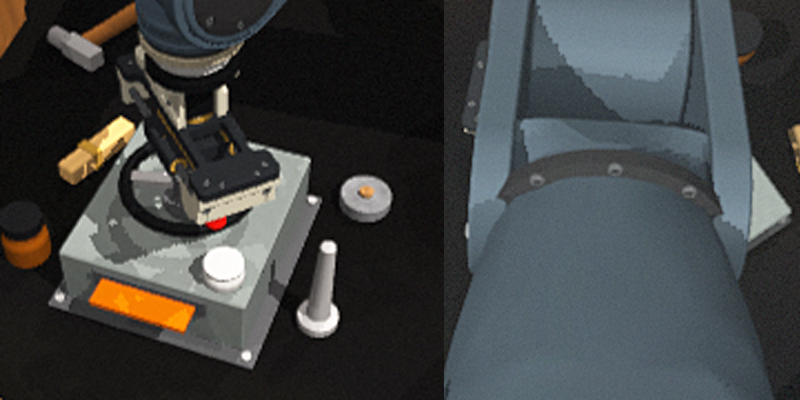

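The handle (red, crop 215,222) is at the rear side with the tip above the tin and still touching. One more arc in this wrist range, then I'll back off and rewind the wrist.

Request:
drive_tool(
  claw=[0, 0, 0, 0, 0, 0, 0, 0, 0, 0, 0, 0],
  offset=[
    [-0.39, 0.23, 0],
    [-0.4, 0.19, 0],
    [-0.42, 0.17, 0],
    [-0.43, 0.15, 0],
    [-0.43, 0.11, 0],
    [-0.44, 0.09, 0],
    [-0.44, 0.05, 0],
    [-0.45, 0.03, 0],
    [-0.45, 0, 0],
    [-0.45, -0.03, 0],
    [-0.44, -0.06, 0],
    [-0.44, -0.09, 0],
  ],
  rotation=[
    [0, 0, 3.75],
    [0, 0, 3.75],
    [0, 0, 3.75],
    [0, 0, 3.75],
    [0, 0, 3.75],
    [0, 0, 3.75],
    [0, 0, 3.75],
    [0, 0, 3.75],
    [0, 0, 3.75],
    [0, 0, 3.75],
    [0, 0, 3.75],
    [0, 0, 3.75],
  ],
)

```text
time_s: 9.43
ee_pos: [0.504, 0.0057, 0.1358]
orientation: [-0.892, 3.011, -0.0]
ft_force: [1.8, 0.7, -0.8]
gripper_width: 0.0005
```

Request:
drive_tool(
  claw=[0, 0, 0, 0, 0, 0, 0],
  offset=[
    [0.2, 0.13, 0],
    [0.5, 0.32, 0],
    [0.6, 0.4, 0],
    [0.6, 0.4, 0],
    [0.6, 0.4, 0],
    [0, 0, 0],
    [0, 0, 0],
  ],
  rotation=[
    [0, 0, 0],
    [0, 0, 0],
    [0, 0, 0],
    [0, 0, 0],
    [0, 0, 0],
    [0, 0, 0],
    [0, 0, 0],
  ],
)

```text
time_s: 10.02
ee_pos: [0.5291, 0.0225, 0.1354]
orientation: [0.895, -3.011, -0.0]
ft_force: [1.0, -0.3, 0.1]
gripper_width: 0.0005
```

```bash
python3 st.py f
```

```text
10.0167 [0.5291 0.0225 0.1354] yawx -146.9 zaxis [-0. -0. -1.] q [-0.05  0.42  1.78 -0.    0.94 -2.19] F [ 0.99 -0.31  0.14] 0.0005317796587150777
```

View pics/c_f.png

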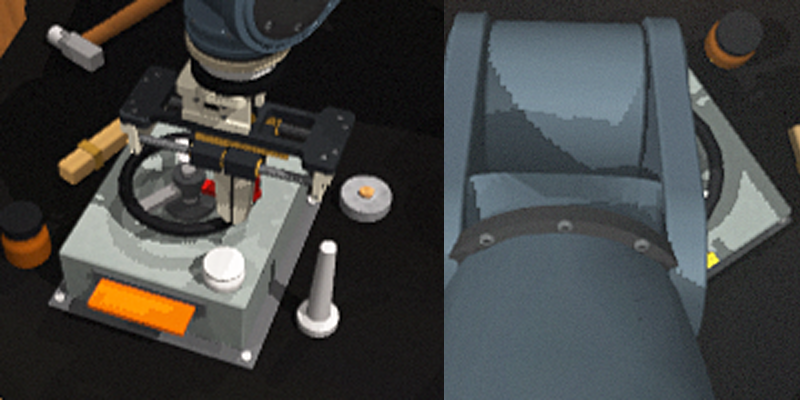

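The fingers are clear of the handle (red at crop 255,188) and it stayed put. I'll rewind the wrist 90° so the finger's outer back faces the handle.

Request:
drive_tool(
  claw=[0, 0, 0, 0, 0, 0, 0, 0, 0, 0, 0, 0],
  offset=[
    [0, 0, 0],
    [0, 0, 0],
    [0, 0, 0],
    [0, 0, 0],
    [0, 0, 0],
    [0, 0, 0],
    [0, 0, 0],
    [0, 0, 0],
    [0, 0, 0],
    [0, 0, 0],
    [0, 0, 0],
    [0, 0, 0],
  ],
  rotation=[
    [0, 0, -6],
    [0, 0, -6],
    [0, 0, -6],
    [0, 0, -6],
    [0, 0, -6],
    [0, 0, -6],
    [0, 0, -6],
    [0, 0, -6],
    [0, 0, -6],
    [0, 0, -6],
    [0, 0, -6],
    [0, 0, -6],
  ],
)

```text
time_s: 11.12
ee_pos: [0.5286, 0.022, 0.1357]
orientation: [-1.054, -2.959, 0.0]
ft_force: [-0.1, 0.5, -1.2]
gripper_width: 0.0005
```

Request:
drive_tool(
  claw=[0, 0, 0, 0, 0, 0, 0],
  offset=[
    [0, 0, 0],
    [0, 0, 0],
    [0, 0, 0],
    [-0.46, -0.3, 0],
    [-0.46, -0.3, 0],
    [-0.46, -0.3, 0],
    [0, 0, 0],
  ],
  rotation=[
    [0, 0, -6],
    [0, 0, -6],
    [0, 0, -6],
    [0, 0, 0],
    [0, 0, 0],
    [0, 0, 0],
    [0, 0, 0],
  ],
)

```text
time_s: 11.7
ee_pos: [0.5139, 0.0126, 0.1356]
orientation: [-1.493, -2.763, 0.001]
ft_force: [0.5, -0.9, -0.5]
gripper_width: 0.0006
```

```bash
python3 st.py g; python3 - <<'E'
import numpy as np
from station import r
H=np.array([.5205,-.062]);R=.066;d=.028
def p(th):
    a=np.radians(th);return H+R*np.array([np.cos(a),np.sin(a)])-d*np.array([-np.sin(a),np.cos(a)])
cur=r.get_obs()["ee_pos"][:2]*100
# tool start equivalent
print(p(116)*100,cur)
for c in range(2):
    L=[]
    for k in range(12):
        dl=np.round(p(116+c*42+(k+1)*3.5)*100-cur,2);cur=cur+dl;L.append([float(v) for v in dl]+[0])
    print(L)
E
```

```text
11.7 [0.5139 0.0126 0.1356] yawx 123.2 zaxis [-0.001 -0.    -1.   ] q [-0.07  0.39  1.82 -0.    0.93 -0.65] F [ 0.5  -0.89 -0.48] 0.0006378730633383861
[51.67337376  0.95947992] [51.48567272  1.2946451 ]
[[-0.25, -0.37, 0], [-0.43, -0.06, 0], [-0.43, -0.09, 0], [-0.42, -0.12, 0], [-0.42, -0.14, 0], [-0.4, -0.17, 0], [-0.4, -0.19, 0], [-0.38, -0.21, 0], [-0.37, -0.24, 0], [-0.35, -0.26, 0], [-0.34, -0.28, 0], [-0.32, -0.3, 0]]
[[-0.3, -0.32, 0], [-0.28, -0.33, 0], [-0.25, -0.36, 0], [-0.24, -0.36, 0], [-0.22, -0.39, 0], [-0.19, -0.39, 0], [-0.16, -0.41, 0], [-0.14, -0.41, 0], [-0.12, -0.42, 0], [-0.09, -0.43, 0], [-0.06, -0.43, 0], [-0.04, -0.44, 0]]
```

View pics/c_g.png

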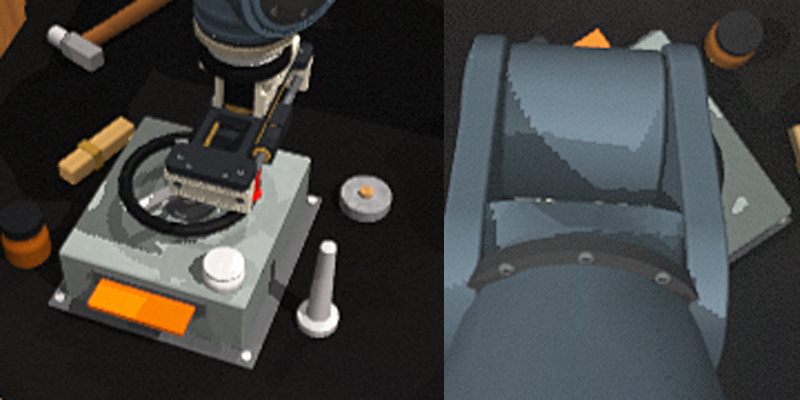

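Wrist rewound (q6 = -0.65); the handle is still at (255,185) and the finger back is about to touch. I'll run the next arc up to about 13° short, at a gentle pace, checking as I go.

Request:
drive_tool(
  claw=[0, 0, 0, 0, 0, 0, 0, 0, 0, 0, 0, 0],
  offset=[
    [-0.25, -0.37, 0],
    [-0.43, -0.06, 0],
    [-0.43, -0.09, 0],
    [-0.42, -0.12, 0],
    [-0.42, -0.14, 0],
    [-0.4, -0.17, 0],
    [-0.4, -0.19, 0],
    [-0.38, -0.21, 0],
    [-0.37, -0.24, 0],
    [-0.35, -0.26, 0],
    [-0.34, -0.28, 0],
    [-0.32, -0.3, 0],
  ],
  rotation=[
    [0, 0, 3.25],
    [0, 0, 3.25],
    [0, 0, 3.25],
    [0, 0, 3.25],
    [0, 0, 3.25],
    [0, 0, 3.25],
    [0, 0, 3.25],
    [0, 0, 3.25],
    [0, 0, 3.25],
    [0, 0, 3.25],
    [0, 0, 3.25],
    [0, 0, 3.25],
  ],
)

```text
time_s: 12.8
ee_pos: [0.4701, -0.011, 0.1358]
orientation: [0.482, 3.104, 0.001]
ft_force: [0.5, 2.4, 0.4]
gripper_width: 0.0005
```

```bash
python3 st.py i
```

```text
12.8 [ 0.4701 -0.011   0.1358] yawx 162.3 zaxis [ 0.001  0.    -1.   ] q [-0.12  0.32  1.93  0.    0.89 -1.39] F [0.51 2.45 0.43] 0.00046954145930856
```

View pics/c_i.png

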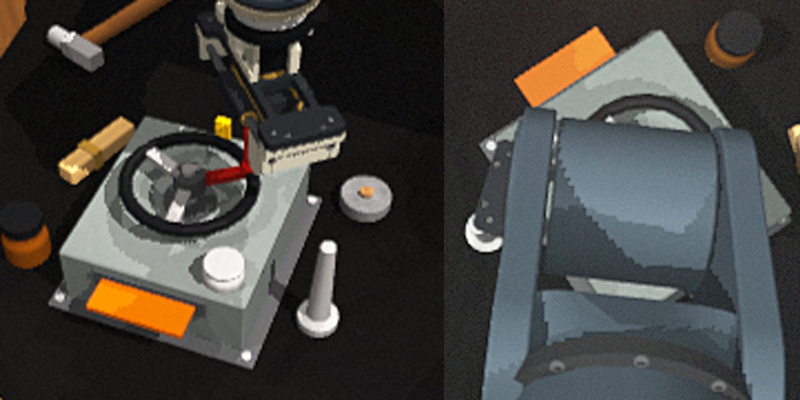

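```bash
python3 - <<'E'
from h import *
H=np.array([.5205,-.062])
q=proj("scene",[*H,.110]);print(q)
for th in (150,155,160,165,170,213):
    a=np.radians(th);p=[*(H+.066*np.array([np.cos(a),np.sin(a)])),.12]
    u=proj("scene",p);print(th,((u-[230,80])*2.22).round(0))
E
```

```text
[314.90096274 159.55841566]
150 [253. 164.]
155 [252. 160.]
160 [250. 157.]
165 [248. 153.]
170 [246. 149.]
213 [211. 128.]
```

The handle is at about 155° (the foot at crop 250,170 allowing for the same offset seen at the start), in line with the tool. Next arc.

Request:
drive_tool(
  claw=[0, 0, 0, 0, 0, 0, 0, 0, 0, 0, 0, 0],
  offset=[
    [-0.3, -0.32, 0],
    [-0.28, -0.33, 0],
    [-0.25, -0.36, 0],
    [-0.24, -0.36, 0],
    [-0.22, -0.39, 0],
    [-0.19, -0.39, 0],
    [-0.16, -0.41, 0],
    [-0.14, -0.41, 0],
    [-0.12, -0.42, 0],
    [-0.09, -0.43, 0],
    [0, 0, 0],
    [0, 0, 0],
  ],
  rotation=[
    [0, 0, 3.4],
    [0, 0, 3.4],
    [0, 0, 3.4],
    [0, 0, 3.4],
    [0, 0, 3.4],
    [0, 0, 3.4],
    [0, 0, 3.4],
    [0, 0, 3.4],
    [0, 0, 3.4],
    [0, 0, 3.4],
    [0, 0, 0],
    [0, 0, 0],
  ],
)

```text
time_s: 13.9
ee_pos: [0.4502, -0.0493, 0.1356]
orientation: [-0.436, 3.111, -0.0]
ft_force: [-0.7, 0.7, 0.2]
gripper_width: 0.0009
```

```bash
python3 st.py j
```

```text
13.9 [ 0.4502 -0.0493  0.1356] yawx -164.1 zaxis [ 0. -0. -1.] q [-0.21  0.29  1.97 -0.    0.87 -2.06] F [-0.68  0.72  0.24] 0.0008550431056824866
```

View pics/c_j.png

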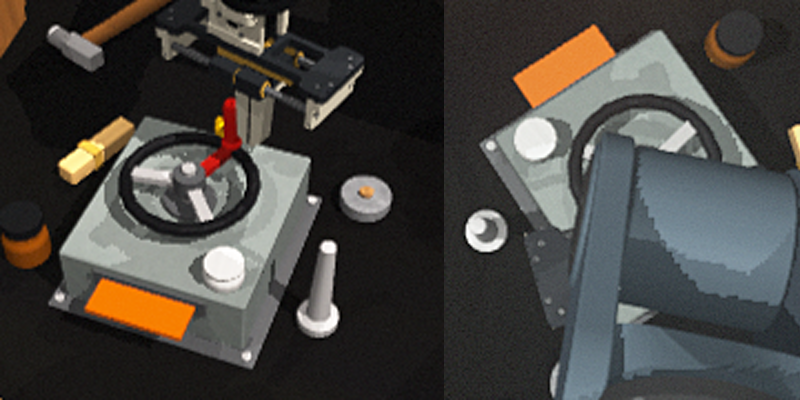

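```bash
cat > ang.py <<'E'
from h import *
import sys
H=np.array([.5205,-.062])
def ang(f):
    im=cv2.imread(f);m=red(im);m[:100]=0;m[190:]=0;m[:,:260]=0;m[:,380:]=0
    ys,xs=np.nonzero(m);y0=ys.min();s=(ys>=y0)&(ys<y0+9)
    uv=(xs[s].mean(),ys[s].mean());p=plane("scene",uv,.1625)[:2]-H
    return uv,np.hypot(*p).round(4),np.degrees(np.arctan2(p[1],p[0])).round(2)%360
for f in sys.argv[1:]:print(f,ang(f))
E
python3 ang.py pics/scene0.png pics/s_a.png pics/s_c.png pics/s_j.png
```

```text
pics/scene0.png ((np.float64(325.2028985507246), np.float64(124.30434782608695)), np.float64(0.0641), np.float64(212.05))
pics/s_a.png ((np.float64(325.1764705882353), np.float64(124.36764705882354)), np.float64(0.0639), np.float64(212.03))
pics/s_c.png ((np.float64(305.73333333333335), np.float64(124.38333333333334)), np.float64(0.0631), np.float64(252.57999999999998))
pics/s_j.png ((np.float64(332.97777777777776), np.float64(128.0888888888889)), np.float64(0.0621), np.float64(192.29))
```

Measured handle angle is 192.3° against 212.05° at the start, so 19.7° remain. I'll push 14° more and then measure again.

Request:
drive_tool(
  claw=[0, 0, 0, 0, 0, 0, 0, 0, 0],
  offset=[
    [-0.05, -0.3, 0],
    [-0.04, -0.3, 0],
    [-0.03, -0.3, 0],
    [-0.01, -0.3, 0],
    [0.01, -0.3, 0],
    [0.02, -0.25, 0],
    [0, 0, 0],
    [0, 0, 0],
    [0, 0, 0],
  ],
  rotation=[
    [0, 0, 2.4],
    [0, 0, 2.4],
    [0, 0, 2.4],
    [0, 0, 2.4],
    [0, 0, 2.4],
    [0, 0, 2.4],
    [0, 0, 0],
    [0, 0, 0],
    [0, 0, 0],
  ],
)

```text
time_s: 14.75
ee_pos: [0.4491, -0.0667, 0.1356]
orientation: [-0.824, 3.032, -0.0]
ft_force: [-0.7, 0.1, 1.3]
gripper_width: 0.0003
```

```bash
python3 st.py k; python3 ang.py pics/s_k.png
```

```text
14.75 [ 0.4491 -0.0667  0.1356] yawx -149.6 zaxis [ 0. -0. -1.] q [-0.25  0.29  1.97 -0.    0.88 -2.35] F [-0.68  0.11  1.27] 0.00032174741582110253
pics/s_k.png ((np.float64(328.1090909090909), np.float64(125.50909090909092)), np.float64(0.0631), np.float64(205.11))
```

View pics/c_k.png

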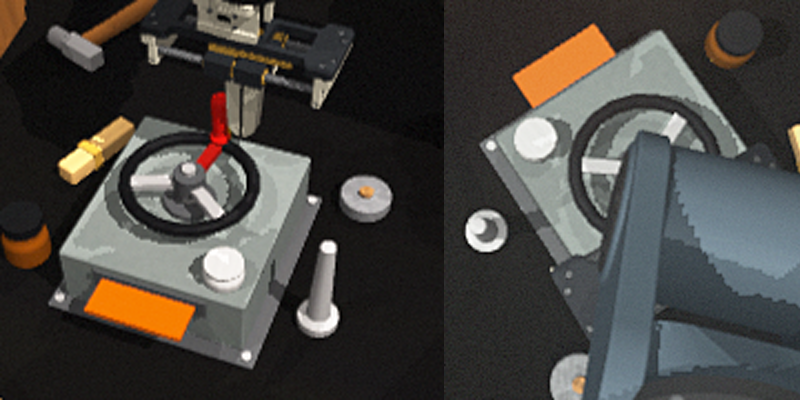

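7° remain (8 mm). I'll creep 6 mm.

Request:
drive_tool(
  claw=[0, 0, 0, 0, 0, 0, 0],
  offset=[
    [0.06, -0.14, 0],
    [0.07, -0.13, 0],
    [0.07, -0.13, 0],
    [0.08, -0.13, 0],
    [0, 0, 0],
    [0, 0, 0],
    [0, 0, 0],
  ],
  rotation=[
    [0, 0, 1],
    [0, 0, 1],
    [0, 0, 1],
    [0, 0, 1],
    [0, 0, 0],
    [0, 0, 0],
    [0, 0, 0],
  ],
)

```text
time_s: 15.43
ee_pos: [0.4519, -0.0722, 0.1357]
orientation: [-0.932, 3.0, -0.0]
ft_force: [-0.7, -0.0, -0.0]
gripper_width: 0.0008
```

```bash
python3 st.py l; python3 ang.py pics/s_l.png
```

```text
15.4333 [ 0.4519 -0.0722  0.1357] yawx -145.5 zaxis [ 0. -0. -1.] q [-0.26  0.3   1.96 -0.    0.88 -2.43] F [-0.71 -0.03 -0.04] 0.0007613789874144057
pics/s_l.png ((np.float64(325.5625), np.float64(124.47916666666667)), np.float64(0.0639), np.float64(211.17))
```

```bash
cat > fine.py <<'E'
from h import *
import sys
for f in sys.argv[1:]:
    im=cv2.imread(f).astype(float);w=np.clip(im[...,2]-np.maximum(im[...,0],im[...,1]),0,None)
    out=[]
    for y in range(122,142,4):
        p=w[y:y+4,312:338];p=np.where(p>p.max()*.25,p,0);b=(p>0)
        xs=np.arange(312,338);out.append(((p.sum(0)*xs).sum()/p.sum()).round(2))
    print(f,out)
E
python3 fine.py pics/scene0.png pics/s_a.png pics/s_k.png pics/s_l.png
python3 -c "
import cv2,numpy as np
a=[cv2.resize(cv2.imread('pics/'+f)[105:175,285:365],None,fx=5,fy=5,interpolation=cv2.INTER_CUBIC) for f in('s_a.png','s_l.png')]
cv2.imwrite('pics/cmp.png',np.hstack(a))"
```

```text
pics/scene0.png [np.float64(325.22), np.float64(325.53), np.float64(325.53), np.float64(325.89), np.float64(325.78)]
pics/s_a.png [np.float64(325.18), np.float64(325.53), np.float64(325.43), np.float64(325.78), np.float64(325.81)]
pics/s_k.png [np.float64(328.15), np.float64(327.94), np.float64(328.12), np.float64(328.45), np.float64(328.63)]
pics/s_l.png [np.float64(325.64), np.float64(325.54), np.float64(325.84), np.float64(325.99), np.float64(326.04)]
```

View pics/cmp.png

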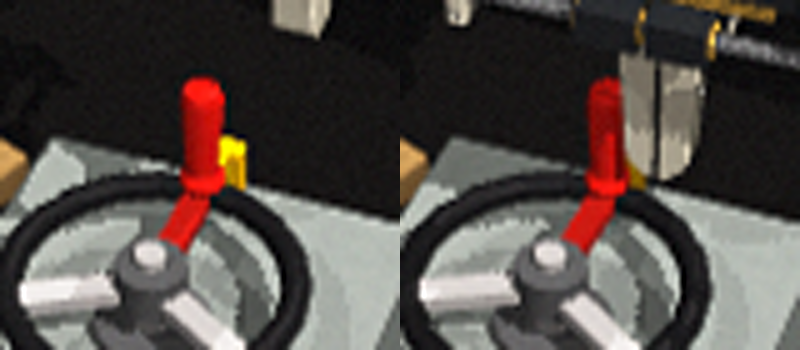

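Compared with the start, only 0.28 px (about 0.7°) is left; the finger is just touching the handle. One last 0.7 mm nudge, then I'll back away along the tangent and rise.

Request:
drive_tool(
  claw=[0, 0, 0, 0],
  offset=[
    [0.04, -0.06, 0],
    [0, 0, 0],
    [0, 0, 0],
    [0, 0, 0],
  ],
  rotation=[
    [0, 0, 0],
    [0, 0, 0],
    [0, 0, 0],
    [0, 0, 0],
  ],
)

```text
time_s: 15.87
ee_pos: [0.4522, -0.0727, 0.1356]
orientation: [0.932, -3.0, -0.0]
ft_force: [-0.6, 0.9, 0.5]
gripper_width: 0.0007
```

```bash
python3 st.py m; python3 ang.py pics/s_m.png; python3 fine.py pics/s_m.png
```

```text
15.8667 [ 0.4522 -0.0727  0.1356] yawx -145.5 zaxis [-0.  0. -1.] q [-0.26  0.3   1.96  0.    0.88 -2.43] F [-0.63  0.88  0.52] 0.0006960521554568668
pics/s_m.png ((np.float64(325.38461538461536), np.float64(124.42307692307692)), np.float64(0.0639), np.float64(211.57))
pics/s_m.png [np.float64(325.29), np.float64(325.34), np.float64(325.67), np.float64(325.84), np.float64(325.94)]
```

Now within 0.1 px of the start. Retreating.

Request:
drive_tool(
  claw=[0, 0, 0, 0, 0, 0, 0, 0, 0, 0, 0, 0],
  offset=[
    [-0.2, 0.3, 0],
    [-0.4, 0.6, 0],
    [-0.5, 0.8, 0],
    [-0.5, 0.8, 0],
    [-0.4, 0.6, 0],
    [0, 0, 1.5],
    [0, 0, 2],
    [0, 0, 2],
    [0, 0, 2],
    [0, 0, 2],
    [0, 0, 2],
    [0, 0, 0],
  ],
  rotation=[
    [0, 0, 0],
    [0, 0, 0],
    [0, 0, 0],
    [0, 0, 0],
    [0, 0, 0],
    [0, 0, 0],
    [0, 0, 0],
    [0, 0, 0],
    [0, 0, 0],
    [0, 0, 0],
    [0, 0, 0],
    [0, 0, 0],
  ],
)

```text
time_s: 16.97
ee_pos: [0.4333, -0.0415, 0.2539]
orientation: [-0.931, 2.995, -0.004]
ft_force: [0.0, -1.1, 0.6]
gripper_width: 0.0008
```

Request:
drive_tool(
  claw=[0, 0, 0, 0, 0, 0, 0, 0, 0, 0, 0, 0],
  offset=[
    [-0.8, 2, 0],
    [-0.8, 2.5, 0],
    [-0.8, 2.5, 0],
    [-0.8, 2.5, 0],
    [-0.8, 2.5, 0],
    [-0.8, 2.5, 0],
    [-0.8, 2.5, 0],
    [-0.8, 2.5, 0],
    [-0.8, 2.5, 0],
    [-0.8, 2, 0],
    [0, 0, 0],
    [0, 0, 0],
  ],
  rotation=[
    [0, 0, 0],
    [0, 0, 0],
    [0, 0, 0],
    [0, 0, 0],
    [0, 0, 0],
    [0, 0, 0],
    [0, 0, 0],
    [0, 0, 0],
    [0, 0, 0],
    [0, 0, 0],
    [0, 0, 0],
    [0, 0, 0],
  ],
)

```text
time_s: 17.97
ee_pos: [0.3514, 0.1988, 0.2499]
orientation: [0.936, -2.998, 0.0]
ft_force: [0.3, -0.1, 0.1]
gripper_width: 0.0004
```

```bash
python3 st.py n; python3 ang.py pics/scene0.png pics/s_n.png; python3 fine.py pics/scene0.png pics/s_n.png
python3 -c "
import cv2,numpy as np
from h import *
for f in('top0.png','t_n.png'):
    im=cv2.imread('pics/'+f);m=red(im)[225:280,375:425];ys,xs=np.nonzero(m);print(f,xs.mean()+375,ys.mean()+225,len(xs))
a=[cv2.resize(cv2.imread('pics/'+f)[140:360,280:480],None,fx=2,fy=2,interpolation=cv2.INTER_CUBIC) for f in('top0.png','t_n.png')]
cv2.imwrite('pics/cmp2.png',np.hstack(a))"
```

```text
17.9667 [0.3514 0.1988 0.2499] yawx -145.3 zaxis [-0.001 -0.    -1.   ] q [ 0.4   0.04  1.96 -0.    1.15 -1.78] F [ 0.33 -0.08  0.08] 0.0003663102418367073
pics/scene0.png ((np.float64(325.2028985507246), np.float64(124.30434782608695)), np.float64(0.0641), np.float64(212.05))
pics/s_n.png ((np.float64(326.140625), np.float64(124.5625)), np.float64(0.0641), np.float64(209.99))
pics/scene0.png [np.float64(325.22), np.float64(325.53), np.float64(325.53), np.float64(325.89), np.float64(325.78)]
pics/s_n.png [np.float64(326.07), np.float64(326.58), np.float64(326.54), np.float64(326.83), np.float64(326.44)]
top0.png 400.9155844155844 249.91558441558442 154
t_n.png 398.57553956834533 249.59712230215828 139
```

View pics/cmp2.png

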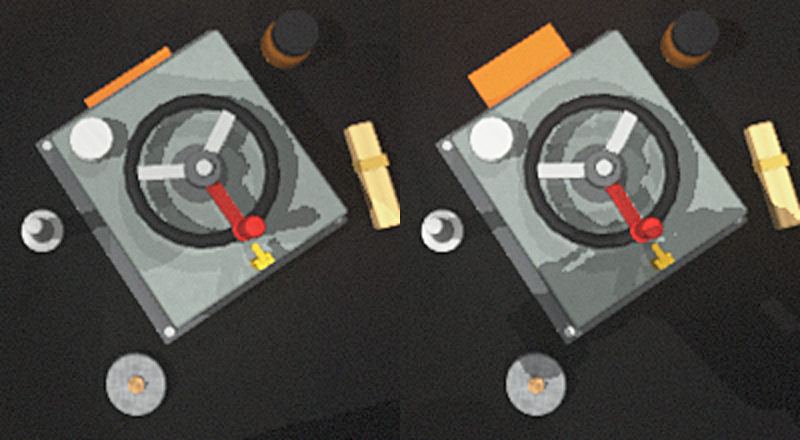

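View pics/s_n.png

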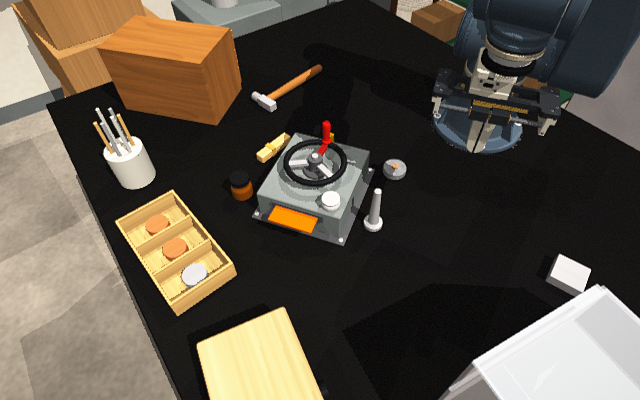

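With the view clear, the handle is about 2° short: 0.95 px in the scene view, and the top view agrees. The finger had been hiding its edge earlier. Nothing else moved. I'll go back by the same path and push about 2.3 mm further than before.

Request:
drive_tool(
  claw=[0, 0, 0, 0, 0, 0, 0, 0, 0, 0, 0, 0],
  offset=[
    [0.8, -2, 0],
    [0.8, -2.5, 0],
    [0.8, -2.5, 0],
    [0.8, -2.5, 0],
    [0.8, -2.5, 0],
    [0.8, -2.5, 0],
    [0.8, -2.5, 0],
    [0.8, -2.5, 0],
    [0.8, -2.5, 0],
    [0.8, -2, 0],
    [0, 0, 0],
    [0, 0, 0],
  ],
  rotation=[
    [0, 0, 0],
    [0, 0, 0],
    [0, 0, 0],
    [0, 0, 0],
    [0, 0, 0],
    [0, 0, 0],
    [0, 0, 0],
    [0, 0, 0],
    [0, 0, 0],
    [0, 0, 0],
    [0, 0, 0],
    [0, 0, 0],
  ],
)

```text
time_s: 19.07
ee_pos: [0.432, -0.043, 0.2503]
orientation: [0.927, -3.001, -0.001]
ft_force: [0.7, 0.7, 0.2]
gripper_width: 0.0003
```

Request:
drive_tool(
  claw=[0, 0, 0, 0, 0, 0, 0, 0, 0, 0, 0, 0],
  offset=[
    [0, 0, -2],
    [0, 0, -2],
    [0, 0, -2],
    [0, 0, -2],
    [0, 0, -2],
    [0, 0, -1.5],
    [0, 0, 0],
    [0.5, -0.8, 0],
    [0.5, -0.8, 0],
    [0.5, -0.8, 0],
    [0.3, -0.4, 0],
    [0, 0, 0],
  ],
  rotation=[
    [0, 0, 0],
    [0, 0, 0],
    [0, 0, 0],
    [0, 0, 0],
    [0, 0, 0],
    [0, 0, 0],
    [0, 0, 0],
    [0, 0, 0],
    [0, 0, 0],
    [0, 0, 0],
    [0, 0, 0],
    [0, 0, 0],
  ],
)

```text
time_s: 20.07
ee_pos: [0.4513, -0.0709, 0.1362]
orientation: [-0.93, 2.999, -0.001]
ft_force: [-0.5, -0.1, -0.6]
gripper_width: 0.0004
```

Request:
drive_tool(
  claw=[0, 0, 0, 0, 0, 0, 0, 0],
  offset=[
    [0.1, -0.15, 0],
    [0.1, -0.15, 0],
    [0.06, -0.09, 0],
    [0.06, -0.1, 0],
    [0, 0, 0],
    [0, 0, 0],
    [0, 0, 0],
    [0, 0, 0],
  ],
  rotation=[
    [0, 0, 0],
    [0, 0, 0],
    [0, 0, 0],
    [0, 0, 0],
    [0, 0, 0],
    [0, 0, 0],
    [0, 0, 0],
    [0, 0, 0],
  ],
)

```text
time_s: 20.73
ee_pos: [0.4534, -0.0745, 0.1357]
orientation: [-0.932, 3.0, -0.0]
ft_force: [-1.6, 1.2, 0.7]
gripper_width: 0.0002
```

```bash
python3 st.py o; python3 ang.py pics/s_o.png; python3 fine.py pics/s_o.png
```

```text
20.7333 [ 0.4534 -0.0745  0.1357] yawx -145.5 zaxis [ 0. -0. -1.] q [-0.26  0.3   1.96  0.    0.88 -2.44] F [-1.63  1.17  0.72] 0.00023216874153540534
pics/s_o.png ((np.float64(324.59183673469386), np.float64(124.38775510204081)), np.float64(0.0634), np.float64(213.12))
pics/s_o.png [np.float64(324.31), np.float64(324.45), np.float64(324.83), np.float64(324.99), np.float64(325.06)]
```

Same shift as wanted: 0.95 px beyond the previous occluded reading. Backing off by the same path to check unobstructed.

Request:
drive_tool(
  claw=[0, 0, 0, 0, 0, 0, 0, 0, 0, 0, 0, 0],
  offset=[
    [-0.2, 0.3, 0],
    [-0.4, 0.6, 0],
    [-0.5, 0.8, 0],
    [-0.5, 0.8, 0],
    [-0.5, 0.8, 0],
    [0, 0, 1.5],
    [0, 0, 2],
    [0, 0, 2],
    [0, 0, 2],
    [0, 0, 2],
    [0, 0, 2],
    [0, 0, 0],
  ],
  rotation=[
    [0, 0, 0],
    [0, 0, 0],
    [0, 0, 0],
    [0, 0, 0],
    [0, 0, 0],
    [0, 0, 0],
    [0, 0, 0],
    [0, 0, 0],
    [0, 0, 0],
    [0, 0, 0],
    [0, 0, 0],
    [0, 0, 0],
  ],
)

```text
time_s: 21.83
ee_pos: [0.4334, -0.0412, 0.2539]
orientation: [-0.931, 2.995, -0.004]
ft_force: [1.4, -0.7, 1.6]
gripper_width: 0.0001
```

Request:
drive_tool(
  claw=[0, 0, 0, 0, 0, 0, 0, 0, 0, 0, 0, 0],
  offset=[
    [-0.8, 2, 0],
    [-0.8, 2.5, 0],
    [-0.8, 2.5, 0],
    [-0.8, 2.5, 0],
    [-0.8, 2.5, 0],
    [-0.8, 2.5, 0],
    [-0.8, 2.5, 0],
    [-0.8, 2.5, 0],
    [-0.8, 2.5, 0],
    [-0.8, 2, 0],
    [0, 0, 0],
    [0, 0, 0],
  ],
  rotation=[
    [0, 0, 0],
    [0, 0, 0],
    [0, 0, 0],
    [0, 0, 0],
    [0, 0, 0],
    [0, 0, 0],
    [0, 0, 0],
    [0, 0, 0],
    [0, 0, 0],
    [0, 0, 0],
    [0, 0, 0],
    [0, 0, 0],
  ],
)

```text
time_s: 22.83
ee_pos: [0.3515, 0.199, 0.2499]
orientation: [0.936, -2.998, 0.0]
ft_force: [0.5, -0.6, 0.1]
gripper_width: 0.0003
```

```bash
python3 st.py p; python3 ang.py pics/scene0.png pics/s_p.png; python3 fine.py pics/scene0.png pics/s_p.png
python3 -c "
import cv2,numpy as np
from h import *
a=[cv2.resize(cv2.imread('pics/'+f)[210:290,360:440],None,fx=5,fy=5,interpolation=cv2.INTER_CUBIC) for f in('top0.png','t_p.png')]
cv2.imwrite('pics/cmp3.png',np.hstack(a))"
```

```text
22.8333 [0.3515 0.199  0.2499] yawx -145.3 zaxis [-0.001 -0.    -1.   ] q [ 0.4   0.04  1.96 -0.    1.15 -1.78] F [ 0.46 -0.63  0.06] 0.00027044772031506204
pics/scene0.png ((np.float64(325.2028985507246), np.float64(124.30434782608695)), np.float64(0.0641), np.float64(212.05))
pics/s_p.png ((np.float64(325.24615384615385), np.float64(124.38461538461539)), np.float64(0.0639), np.float64(211.88))
pics/scene0.png [np.float64(325.22), np.float64(325.53), np.float64(325.53), np.float64(325.89), np.float64(325.78)]
pics/s_p.png [np.float64(325.05), np.float64(325.67), np.float64(325.65), np.float64(326.2), np.float64(325.57)]
```

View pics/cmp3.png

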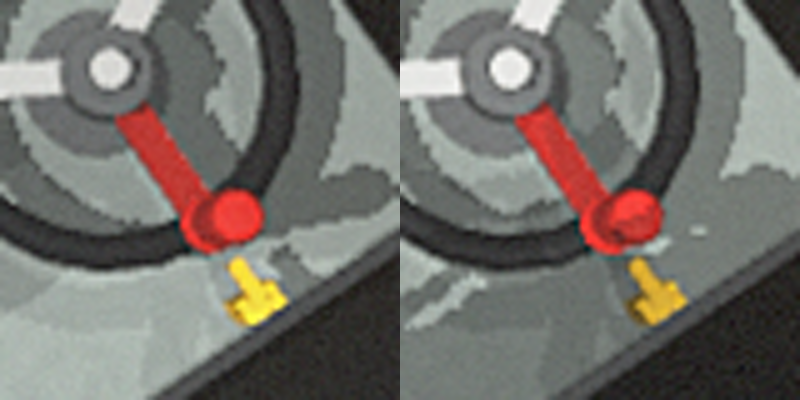

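View pics/t_p.png

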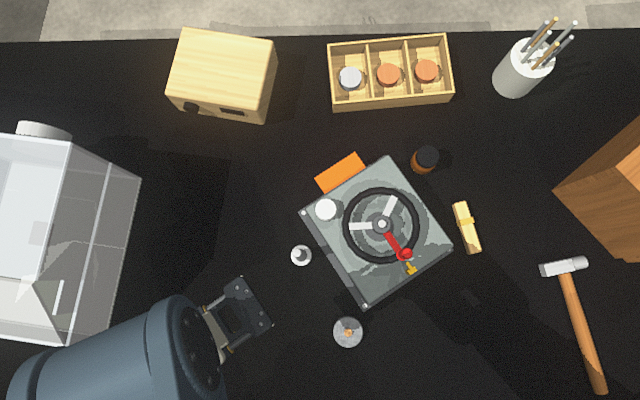

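In the top view the handle top sits at crop (236,216) both before and after. The tin, mandrel, jar, clamp and felt look unmoved, and the arm is well clear. Handing in.

```bash
python3 -c "
from station import r
print(r.hand_in())"
```

```text
the job is handed in; nothing more can be done
None
```

I pushed the wheel one full turn anticlockwise by its red handle with the shut fingers, and the handle is back at the yellow pointer. The job was handed in at about 23 s. Partway round I backed off once to rewind the wrist by 90°.

- **Handle position:** the last unobstructed scene picture put the handle at 211.9°, against 212.05° at the start. In the top view it sits in the same place as at the start, within about a pixel.
- **Failed check:** my first clear look after backing off showed the handle about 2° short, because the finger had been hiding its edge. I went back and pushed about 2 mm further.
- **Force:** the pushing readings I saw stayed around 3 N.
- **Surroundings:** in the last pictures the tin, mandrel, jar, clamp and felt looked unmoved. The arm ended well clear of the wheel.
- **Gate:** the blade came out visibly, but I did not measure how far.

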